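Set up the optical bench for a calibration shot

ROBOT

A 6-joint arm with a two-finger parallel gripper is mounted at the origin on the work surface. World frame = base frame: x ahead of the robot, y to its left, z up, the work surface at z = 0. Lengths are in m, angles in rad, forces in N, time in s.
With the tool pointing down it reaches from about 0.375 to 0.975 m from the base axis. Payload 3.8 kg.
Tool frame: the origin (TCP) lies midway between the tips of the shut fingers; the grasp point (between the pads) lies 19 mm behind it; z points along the fingers, y is the line along which they close (so a half turn about z gives the same grasp; the last joint's range is limited). The gripper opens to 85 mm and grips with 20 to 120 N. Pads are 22 mm wide; open, the fingers measure 114 mm over their backs; the gripper's body (76 mm by 85 mm) begins 54 mm behind the grasp point. The pads swing forward as they close: fully open they stand 13 mm farther back than shut.
Start: joints at [1.254, 0.264, 1.604, -0, 1.274, -0.037], TCP at [0.186, 0.649, 0.231] pointing down, gripper open.
Joint ranges: [-2.63, 2.63], [-0.94, 2.18], [0.31, 2.57], [-1.31, 4.45], [0, 2.66], [-2.55, 2.55]. Speed limits (rad/s): [2.57, 2.57, 3.14, 3.14, 3.14, 3.14].

INTERFACE

Orientations are given as a rotation vector (axis times angle).
In Python, from workcell import status, read_camera, workorder, masks_of gives the robot as it stands.
- The arm moves only by the tool drive_tool, never from a script. Its argument "rows" is a list of rows, each a list of 7 numbers: the turn, a rotation vector about the tool's x, y, z in degrees, then the shift along the tool's x, y, z in m, then the opening, from 0 (shut) to 1 (fully open). In form: [[ax, ay, az, tx, ty, tz, claw], ...]. A call has 1 to 8 rows; each row shifts and turns the commanded pose from where the row before left it, along the tool's axes as they then stand; what a row does not reach is not made up. A row lasts 1/12 s, in which the tool goes at most 41.7 mm and 7.16 degrees, less where a joint would pass 70% of its speed; a pose out of reach is approached as far as the arm can. A call is refused whole if a number of a shift passes 0.0417 or a number of a turn 7.16, either way. A call with a gripper value outside its range is refused whole. The fingers move at their own pace and stop on an object; "force" is the grip in N (left out, the last holds). Time passes only in rows, so rows that do not move let the fingers close. It gives the time, the measured TCP pose, the force, the opening and the grip force at its end, in the units of the state.
- status.read_state(): the state, without advancing time (a new reading comes with each control period).
- read_camera(name): name is "scene" or "top"; returns a dict with "color" (420x560x3 uint8, red, green, blue), "intrinsics" (3x3 intrinsics, pixels), "world_from_camera" (4x4, takes a point from camera to world coordinates). Camera axes: x right, y up, looking along -z (the intrinsics and any distortion apply to the point x, -y, -z); pixel columns grow to the right and rows downward; lengths in m; the calibration is good to about 2 mm. A picture is of the moment at which its call begins. There is no depth.
- workorder.finish_job(): hands the job in; it is judged then, once.
Trained networks look in a picture, given as the dict that the camera call returned (one of the last four; its "shot" number tells which), for a name from the list of things; names that differ only in an ending like _2 or _b are one class to them, and where a whole thing is asked for, a point or a joint stands for the part that bears it (a point fixed in the world has none). Each returns a list of dicts, best first, with "score" (0 to 1); they miss things now and then, are a little off and sometimes report something else, mostly with a low value. They report only what shows in the picture. A call takes as long as a camera call. They do not tell look-alikes from the thing itself.
- masks_of(picture, name): "mask" (420x560 bool, what is visible of it) and "bbox" ([left, top, right, bottom] in pixels, round what is visible of it).
The state is a dict: "time": time; "q": joint angles; "joint_vel": joint speeds; "joint_torque": joint torques, N m; "tool_pos": TCP position; "tcp_rot": TCP orientation; "wrist_force": force on the tool from outside, world axes, zero at the start; "torque": the same for the moment, N m; "width": opening from 0.0 (shut) to 1.0 (fully open); "grip_force": force on a finger pad.
Only numpy, scipy, OpenCV 4.12 (cv2) and the standard library are available. Lean on these libraries where they do the work, as an engineer would, in place of code of your own. Each camera call takes 0.05 s, during which the arm holds its last target. There are 200 camera calls.

TASK

Set up the optical bench for a calibration shot: push the diffuser slide fully home in the slot at the front of the lamp, stand the lens on the bench plate between the lamp and the stage and the pinhole plate between the stage and the camera, both centred on the line from lamp to camera and facing squarely along it, and put the ball standard in the middle of the stage. Set everything down gently and leave it all upright and let go; tip nothing over, and leave the dropper bottle and the bare steel post where they are.

Things in the scene. Friction and masses are not known exactly. Their poses are not given: they have to be found in the camera images.
- diffuser: Loose diffuser slide standing on its lower edge on the table: black frame with a round white window (42 dia), 60 wide (its x) x 14 thick (its y) x 60 high, with a grip tab 30 wide x 14 thick x 25 high centred on top (85 high in all). Sizes in mm. Origin: centre of the lower edge, z up. Symmetric under a half turn. 0.12 kg.
- lens: Loose lens stand with a ROUND steel foot (48 mm dia x 14), thin post, upright aluminium ring with a glass lens (52 dia, 16 thick along its y, centre 75 above the underside), and over the ring a grip block 26 wide (x) x 16 thick (y), clear of the ring from 101 to its top at 122. Origin: centre of the underside, z up; y = optical axis (half-turn symmetric). 0.25 kg.
- pinhole: Loose pinhole stand with a SQUARE black foot (44 x 44 x 14 mm), thin post, upright black plate 50 wide (x) x 10 thick (y), from 48 to 110 above the underside, with a 12 mm hole 75 above the underside; grip the blank plate above the hole across its thickness. Origin: centre of the underside, z up; y = optical axis (half-turn symmetric). 0.22 kg.
- standard: Loose ball standard: black round pedestal 32 mm dia, straight sides to 18 high, 22 high in all, with a polished steel ball 20 dia fixed on top (top of ball 40 above the underside). Origin: centre of the underside, z up. 0.08 kg.
- bench: Fixed black optical bench plate, 120 wide (its x) x 800 long (its y) x 12 mm thick, top at z = 0.012, lying across in front of the robot, turned by up to 0.2 rad. Lamp, stage and camera stand on its centre line, in a row along its y, with its yaw. Origin: on the table under that line; the plate reaches from y = -370 to +430.
- lamp: Fixed white lamp box, 86 mm high, on the plate, shining to its +y at stage and camera. In front of it the slide's slot, open on top: 72 wide (x) x 21 (y), floor 45 above the plate, walls to 84, then lips flared to 100 that catch a slide 10 mm off. Front of slot at y = +16, lips to +23. Origin: on the plate's top below the slot's centre. Slide home: same x, y axes, underside 45 above origin.
- stage: Fixed black Z-stage between lamp and camera: square plate 80 x 80 mm with a thin white ring (46 dia) round its centre, top 45 above the bench plate, on a 70 x 70 foot. Origin: on the bench plate's top below the stage's centre; +y points along the line to the camera, -y to the lamp, x across the line.
- camera: Fixed camera with a long black lens barrel (38 mm dia, axis 75 above the bench plate) on a bracket, looking to its -y at stage and lamp; highest point, a clamp knob, 118 above the plate. Origin: on the bench plate's top straight below the front rim of the lens; all of the camera lies on its +y side.
- dropper: Bystander: small brown glass dropper bottle with a black cap, 24 mm dia, 58 high, loose on the table. Origin: centre of the underside.
- spare_post: Bystander: bare upright steel post, 15 mm dia, 55 high, on a flange 26 dia x 6, loose on the table. Origin: centre of the underside.
Mind the look-alikes: they are no part of the job. What is shaped like the lens but green is not meant. What is shaped like the pinhole but blue is not meant.

How it is judged:
At the end, for the whole second after the job is handed in: Slide home in the slot (4 mm in height, 8 mm across, 6 mm along). Lens between lamp and stage, pinhole between stage and camera: on the plate, upright, within 12 mm of the line and 12 degrees of square. Ball standard upright on the stage within 12 mm of its centre. All released and at rest (x of diffuser in the frame of lamp between -0.008 and 0.008 m and y of diffuser in the frame of lamp between -0.006 and 0.006 m and z of diffuser in the frame of lamp between 0.041 and 0.049 m and angle between diffuser's own z axis and vertical below 0.17 rad and x of lens in the frame of stage between -0.012 and 0.012 m and y of lens in the frame of lamp above 0.035 m and y of lens in the frame of stage below -0.055 m and x of pinhole in the frame of stage between -0.012 and 0.012 m and y of pinhole in the frame of stage above 0.053 m and y of pinhole in the frame of camera below -0.01 m and z of lens in the frame of stage between -0.004 and 0.004 m and angle between each of lens, pinhole's own z axis and vertical below 0.08 rad and angle between the y axis of each of lens, pinhole and the y axis of stage, either way round below 0.21 rad and z of pinhole in the frame of stage between -0.004 and 0.004 m and horizontal distance between standard and stage below 0.012 m and angle between standard's own z axis and vertical below 0.1 rad and z of standard in the frame of stage between 0.041 and 0.049 m and linear speed of each of diffuser, lens, pinhole, standard below 0.02 m/s and angular speed of each of diffuser, lens, pinhole, standard below 0.2 rad/s); the robot touches nothing.
It fails at once if a lens, pinhole plate or ball standard is tipped over (angle between any of lens, pinhole, standard's own z axis and vertical above 0.6 rad).
It fails at once if the diffuser slide is tipped over (angle between diffuser's own z axis and vertical above 0.7 rad).
It fails at once if the dropper bottle or the bare steel post is knocked over or shifted by more than 15 mm (distance of any of dropper, spare_post from where it was at the start of the episode above 0.015 m or angle between any of dropper, spare_post's own z axis and vertical above 0.6 rad).
It fails at once if the lens, the pinhole plate or the ball standard is dropped from more than 20 mm above its place, or the slide from above the slot ((contact force between lens and anything else below 0.02 N and height (world z) of lens above 0.032 m) or (contact force between pinhole and anything else below 0.02 N and height (world z) of pinhole above 0.032 m) or (contact force between standard and anything else below 0.02 N and height (world z) of standard above 0.077 m) or (contact force between diffuser and anything else below 0.02 N and height (world z) of diffuser above 0.105 m)).
It also fails if it takes over 115 s, if anything falls off the work surface, if the arm or the gripper's body presses on something with over 40 N, if the wrist force passes 120 N, or if a joint passes its speed limit or range.

## Working session

There is one attempt and no reset: what is moved stays moved. The work goes in short steps, Python scripts to look and compute and a tool call to move; the robot and the scene stay as the last step left them, time stands still between calls to the robot, and variables do not carry over. Pictures are saved under pics/ and viewed, at most 14 in all, crops included, and the job is handed in when it is done.

Besides the shell and the picture viewer there is one more tool, called after "Emit:" by a JSON object that holds its "api" and its "payload", one argument or row to a line. drive_tool: Moves the arm, as the interface text tells. Its arguments: {"type":"object","properties":{"rows":{"type":"array"},"force":{"type":"number"}},"required":["rows"]}

```bash
ls; mkdir -p pics; python3 - <<'E'
from workcell import status, read_camera, masks_of
import cv2, numpy as np
print(status.read_state())
for n in ("scene","top"):
    p=read_camera(n); cv2.imwrite(f"pics/{n}0.png",p["color"][:,:,::-1])
    print(n,p["intrinsics"],p["world_from_camera"],[k for k in p])
    for o in "diffuser lens pinhole standard bench lamp stage camera dropper spare_post".split():
        print(o,[(round(d["score"],2),[int(v) for v in d["bbox"]]) for d in masks_of(p,o)][:4])
E
```

```text
pics
{'time': 0.0, 'q': array([ 1.25413030e+00,  2.64796797e-01,  1.60539224e+00, -4.11222595e-05,
        1.27367133e+00, -3.68920981e-02]), 'joint_vel': array([-0.00086429,  0.00023428, -0.00133673,  0.00120081, -0.00182657,
        0.00082234]), 'joint_torque': array([-3.35367531e-04, -5.15115988e+01, -3.67305315e+01, -3.70197859e-04,
        1.30731976e-02, -6.92691238e-07]), 'tool_pos': array([0.18617516, 0.64805586, 0.22992275]), 'tcp_rot': array([-0.4379667 , -3.11054894,  0.00351705]), 'wrist_force': array([-0.46700955, -0.41738608, -0.65156061]), 'torque': array([-0.00644255, -0.02217727,  0.04663687]), 'grip_force': 0.0, 'width': 1.0002973263018056}
scene [[484.00848892   0.         283.32442268]
 [  0.         484.00848892 208.29105599]
 [  0.           0.           1.        ]] [[ 0.27291616 -0.79468948  0.5422042   0.99726567]
 [ 0.96192639  0.23399379 -0.14122511 -0.10561477]
 [-0.01464231  0.56010315  0.82829347  0.75059473]
 [ 0.          0.          0.          1.        ]] ['color', 'intrinsics', 'world_from_camera', 'shot']
diffuser [(0.81, [216, 155, 243, 197]), (
[... 678 characters left out ...]
  0.           1.        ]] [[ 0.02880544  0.99445034 -0.1011868   0.42698084]
 [-0.99954411  0.02957237  0.00608715  0.02414042]
 [ 0.0090457   0.10096533  0.99484882  1.09274547]
 [ 0.          0.          0.          1.        ]] ['color', 'intrinsics', 'world_from_camera', 'shot']
diffuser [(0.64, [312, 256, 336, 286])]
lens [(0.88, [402, 281, 433, 313]), (0.84, [390, 235, 425, 262])]
pinhole [(0.68, [168, 274, 196, 300]), (0.67, [113, 271, 152, 299])]
standard [(0.47, [250, 254, 265, 270])]
bench [(0.65, [250, 252, 264, 268])]
lamp [(0.95, [386, 114, 482, 189])]
stage [(0.81, [270, 143, 317, 192])]
camera [(0.74, [87, 162, 199, 197])]
dropper [(0.46, [211, 267, 225, 278])]
spare_post []
```

View pics/scene0.png

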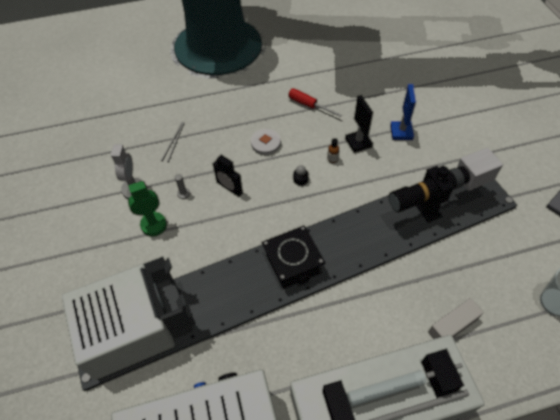

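View pics/top0.png

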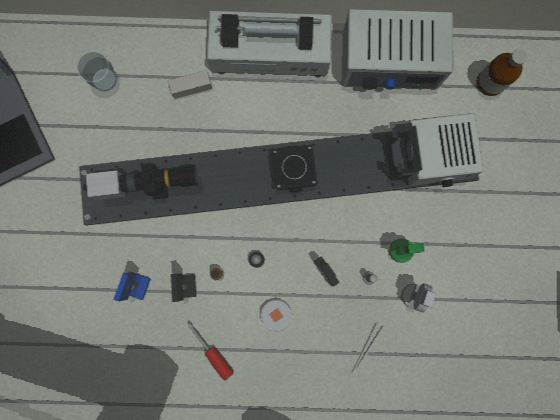

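```bash
cat > h.py <<'E'
import numpy as np, cv2
from scipy.optimize import minimize
from workcell import status, read_camera, masks_of
def box(x0,x1,y0,y1,z0,z1): return np.array([[x,y,z] for x in(x0,x1) for y in(y0,y1) for z in(z0,z1)])*1e-3
def cyl(r,z0,z1,n=24):
    a=np.linspace(0,2*np.pi,n,endpoint=False); return np.array([[r*np.cos(t),r*np.sin(t),z] for t in a for z in(z0,z1)])*1e-3
def ycyl(r,y0,y1,zc,n=24):
    a=np.linspace(0,2*np.pi,n,endpoint=False); return np.array([[r*np.cos(t),y,zc+r*np.sin(t)] for t in a for y in(y0,y1)])*1e-3
M={"diffuser":[box(-30,30,-7,7,0,60),box(-15,15,-7,7,60,85)],
"lens":[cyl(24,0,14),box(-4,4,-4,4,14,50),ycyl(26,-8,8,75),box(-13,13,-8,8,95,122)],
"pinhole":[box(-22,22,-22,22,0,14),box(-4,4,-4,4,14,50),box(-25,25,-5,5,48,110)],
"standard":[cyl(16,0,18),cyl(12,18,22),np.vstack([cyl(10*np.cos(t),30+10*np.sin(t),30+10*np.sin(t)) for t in np.linspace(-1.5,1.5,7)])],
"dropper":[cyl(12,0,40),cyl(7,40,58)],"spare_post":[cyl(13,0,6),cyl(7.5,6,55)],
"stage":[box(-40,40,-40,40,35,45),box(-35,35,-35,35,0,45)],
"bench":[box(-60,60,-370,430,0,12)]}
def pose(p,P,z=0):
    c,s=np.cos(p[2]),np.sin(p[2]); return P@np.array([[c,s,0],[-s,c,0],[0,0,1]])+[p[0],p[1],z]
def proj(pic,W):
    T=np.linalg.inv(pic["world_from_camera"]); c=W@T[:3,:3].T+T[:3,3]; K=pic["intrinsics"]
    return np.stack([K[0,2]+K[0,0]*c[:,0]/-c[:,2], K[1,2]-K[1,1]*c[:,1]/-c[:,2]],1)
def ray(pic,u,v,z):
    K=pic["intrinsics"];T=pic["world_from_camera"]
    d=T[:3,:3]@[(u-K[0,2])/K[0,0],-(v-K[1,2])/K[1,1],-1]; return T[:3,3]+d*(z-T[2,3])/d[2]
def render(pic,name,p,z=0,s=4):
    m=np.zeros((420*s,560*s),np.uint8)
    for P in M[name]: cv2.fillConvexPoly(m,cv2.convexHull(((proj(pic,pose(p,P,z))+.5)*s).astype(np.int32)),1)
    return cv2.resize(m.astype(np.float32),(560,420),interpolation=cv2.INTER_AREA)
def fit(name,obs,p0,z=0,yaws=None):
    def cost(p):
        t=0
        for pic,m in obs:
            r=render(pic,name,p,z); t+=1-np.minimum(r,m).sum()/np.maximum(r,m).sum()
        return t/len(obs)
    best=None
    for y in (np.arange(0,np.pi,np.pi/6) if yaws is None else yaws):
        r=minimize(cost,[p0[0],p0[1],y],method="Nelder-Mead",options=dict(initial_simplex=np.array([p0[0],p0[1],y])+np.array([[0,0,0],[.01,0,0],[0,.01,0],[0,0,.3]]),maxiter=80))
        if best is None or r.fun<best.fun: best=r
    return best
E
cat > m.py <<'E'
from h import *
S=read_camera("scene");T=read_camera("top")
near={"diffuser":((228,176),(325,268)),"lens":((125,172),(418,297)),"pinhole":((360,125),(183,287)),"standard":((301,175),(256,260)),"dropper":((333,148),(217,272)),"spare_post":((180,187),(370,278)),"stage":((293,255),(293,167))}
def pick(pic,n,c):
    best=None
    for d in masks_of(pic,n):
        b=d["bbox"]; e=np.hypot((b[0]+b[2])/2-c[0],(b[1]+b[3])/2-c[1])
        if e<14 and (best is None or d["score"]>best["score"]): best=d
    return best
for n,(cs,ct) in near.items():
    obs=[];
    for pic,c in((S,cs),(T,ct)):
        d=pick(pic,n,c)
        if d: obs.append((pic,d["mask"].astype(np.float32)))
    z=.012 if n=="stage" else 0
    p0=ray(T,*ct,.04+z)
    ya=[0] if n in("standard","dropper","spare_post") else [0.1,-.1] if n=="stage" else None
    if not obs: print(n,"none",p0.round(3)); continue
    r=fit(n,obs,p0,z,ya); out=[r.x.round(4),round(r.fun,3)]
    for o in obs: q=fit(n,[o],r.x,z,[r.x[2]]); out.append((q.x.round(4),round(q.fun,3)))
    print(n,len(obs),out,flush=True)
E
python3 m.py; python3 - <<'E'
from h import *
T=read_camera("top"); 
print([ray(T,u,v,.012).round(4) for u,v in((81,166),(86,224),(479,181),(474,115))])
print(ray(T,294,167,.057))
cv2.imwrite("pics/tc.png",cv2.resize(T["color"][100:240,70:490,::-1],(800,267),interpolation=cv2.INTER_CUBIC))
E
```

```text
diffuser 2 [array([ 0.4283, -0.0653,  0.6384]), np.float64(0.113), (array([ 0.4306, -0.0648,  0.6059]), np.float64(0.051)), (array([ 0.427 , -0.0661,  0.6274]), np.float64(0.12))]
lens 2 [array([ 0.3834, -0.2422, -0.3213]), np.float64(0.186), (array([ 0.3856, -0.2415, -0.2955]), np.float64(0.312)), (array([ 0.3834, -0.2422, -0.3193]), np.float64(0.051))]
pinhole 2 [array([0.392 , 0.214 , 0.0865]), np.float64(0.099), (array([0.3937, 0.2141, 0.0935]), np.float64(0.049)), (array([0.3901, 0.2125, 0.0708]), np.float64(0.101))]
standard 2 [array([0.4462, 0.0723, 0.2618]), np.float64(0.157), (array([0.4505, 0.0736, 0.196 ]), np.float64(0.057)), (array([0.4458, 0.0719, 0.403 ]), np.float64(0.053))]
dropper 2 [array([0.4162, 0.149 , 0.0577]), np.float64(0.282), (array([0.4185, 0.1495, 0.074 ]), np.float64(0.308)), (array([0.4155, 0.1477, 0.1381]), np.float64(0.195))]
spare_post 2 [array([ 0.417 , -0.1524, -0.0423]), np.float64(0.174), (array([ 0.4194, -0.1522, -0.0801]), np.float64(0.122)), (array([ 0.4162, -0.1534, -0.1   ]), np.float64(0.183))]
stage 2 [array([0.6276, 0.0032, 0.1446]), np.float64(0.068), (array([0.6291, 0.0042, 0.15  ]), np.float64(0.046)), (array([0.6264, 0.0026, 0.1519]), np.float64(0.058))]
[array([0.6227, 0.4306, 0.012 ]), array([0.5061, 0.4129, 0.012 ]), array([ 0.6165, -0.372 ,  0.012 ]), array([ 0.7528, -0.3628,  0.012 ])]
[0.62513965 0.00312271 0.057     ]
```

```bash
cat > ov.py <<'E'
from h import *
S=read_camera("scene");T=read_camera("top")
import sys
yaw=0.146; st=np.array([.6275,.0032]); L=float(sys.argv[1]) if len(sys.argv)>1 else None; X=float(sys.argv[2]) if len(sys.argv)>2 else 0
c,s=np.cos(yaw),np.sin(yaw)
g=ray(T,404,152,.105); d=g[:2]-st; print(g,"stage frame",d[0]*c+d[1]*s,-d[0]*s+d[1]*c)
if L is None: L=-d[0]*s+d[1]*c
lp=np.array([st[0]-s*L+X*c,st[1]+c*L+X*s]); print("lamp",lp)
out=[]
for pic,(u0,v0,w,h) in((T,(370,105,120,90)),(S,(100,240,120,90))):
    im=cv2.resize(pic["color"][v0:v0+h,u0:u0+w,::-1],None,fx=400/w,fy=400/w,interpolation=cv2.INTER_CUBIC);k=400/w
    for (b,z,col) in(((-36,36,-10.5,10.5),84+12,(0,0,255)),((-36,36,16,16),84+12,(0,255,0)),((-36,36,23,23),112,(255,255,0))):
        P=np.array([[b[0],b[2],0],[b[1],b[2],0],[b[1],b[3],0],[b[0],b[3],0]])*1e-3
        q=(proj(pic,pose([*lp,yaw],P,z*1e-3))+.5-[u0,v0])*k
        cv2.polylines(im,[q.astype(np.int32)],True,col,1)
    out.append(im)
cl=[cv2.resize(S["color"][v:v+75,u:u+100,::-1],(400,300),interpolation=cv2.INTER_CUBIC) for u,v in((85,135),(320,80))]
cv2.imwrite(f"pics/ov{len(sys.argv)}.png",np.vstack([np.hstack(out),np.hstack(cl)]))
E
python3 ov.py
```

```text
[ 0.6503628  -0.19894041  0.105     ] stage frame -0.006788201950042903 -0.20331594226390395
lamp [ 0.65707878 -0.19795285]
```

View pics/ov1.png

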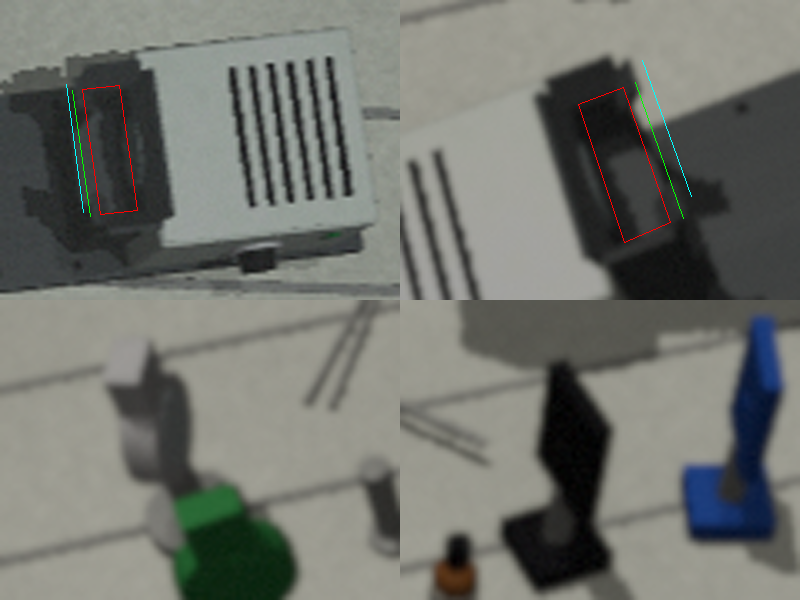

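```bash
sed -i 's/^    for (b,z,col).*/    for (b,z,col) in(((-36,36,-10.5,10.5),57,(0,0,255)),((-45,45,-23,23),112,(0,255,0))):/; s/im=cv2.resize(.*/k=6; im=cv2.resize(pic["color"][v0:v0+h,u0:u0+w,::-1],None,fx=k,fy=k,interpolation=cv2.INTER_CUBIC)/; s/(370,105,120,90)/(380,112,60,90)/; s/(100,240,120,90)/(138,245,66,90)/; s/^cl=.*//; s/np.vstack.*/np.clip(np.hstack(out)*1.8,0,255).astype(np.uint8))/' ov.py; python3 ov.py -.209
```

```text
[ 0.6503628  -0.19894041  0.105     ] stage frame -0.006788201950042903 -0.20331594226390395
lamp [ 0.65790571 -0.20357643]
```

View pics/ov2.png

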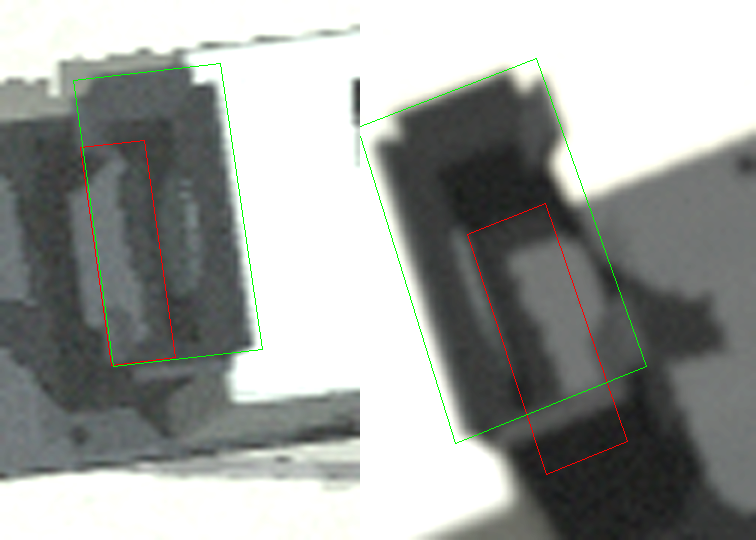

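```bash
cat > g.py <<'E'
import sys, numpy as np
from scipy.spatial.transform import Rotation as R
from workcell import status
def go(*a):
    s=status.read_state(); m=R.from_rotvec(s["tcp_rot"]).as_matrix(); p=s["tool_pos"]
    h=np.arctan2(m[1,1],m[0,1]); print("t",round(s["time"],2),"p",p.round(4),"h",round(h,4),"tilt",m[2,:2].round(3),"q6",round(s["q"][5],2),"w",round(s["width"],3),"gf",round(s["grip_force"],1),"F",s["wrist_force"].round(1))
    if len(a)>=4:
        x,y,z,H=map(float,a[:4]); d=np.array([x,y,z])-p; e=(h-H+np.pi)%(2*np.pi)-np.pi
        c,q=np.cos(H),np.sin(H)
        print("az deg",np.degrees(e).round(2),"then t",np.round([-d[0]*q+d[1]*c,d[0]*c+d[1]*q,-d[2]],4))
go(*sys.argv[1:])
E
python3 g.py .448 .0728 .11 .146
```

```text
t 2.15 p [0.1864 0.6488 0.2313] h 1.291 tilt [-0.  0.] q6 -0.04 w 1.0 gf 0.0 F [-0.2  0.2  0.2]
az deg 65.6 then t [-0.6079  0.175   0.1213]
```

Emit:
{"api": "drive_tool", "payload": {
  "rows": [
    [0,0,7,0,0,0,1],
    [0,0,7,0,0,0,1],
    [0,0,7,0,0,0,1],
    [0,0,7,0,0,0,1],
    [0,0,7,0,0,0,1],
    [0,0,7,0,0,0,1],
    [0,0,7,0,0,0,1],
    [0,0,7,0,0,0,1]
  ],
  "force": 40
}}

```text
time: 2.82
tool_pos: [0.1864, 0.6488, 0.2313]
tcp_rot: [-1.855, -2.536, 0.0]
wrist_force: [1.3, -0.1, 0.4]
width: 1.002
grip_force: 0.0
```

Emit:
{"api": "drive_tool", "payload": {
  "rows": [
    [0,0,7,0,0,0,1],
    [0,0,2.6,0,0,0,1],
    [0,0,0,-0.038,0.011,0,1],
    [0,0,0,-0.038,0.011,0,1],
    [0,0,0,-0.038,0.011,0,1],
    [0,0,0,-0.038,0.011,0,1],
    [0,0,0,-0.038,0.011,0,1],
    [0,0,0,-0.038,0.011,0,1]
  ]
}}

```text
time: 3.48
tool_pos: [0.2853, 0.4311, 0.2314]
tcp_rot: [2.053, 2.378, 0.001]
wrist_force: [1.3, -0.2, 0.7]
width: 1.001
grip_force: 0.0
```

Emit:
{"api": "drive_tool", "payload": {
  "rows": [
    [0,0,0,-0.038,0.011,0,1],
    [0,0,0,-0.038,0.011,0,1],
    [0,0,0,-0.038,0.011,0,1],
    [0,0,0,-0.038,0.011,0,1],
    [0,0,0,-0.038,0.011,0,1],
    [0,0,0,-0.038,0.011,0,1],
    [0,0,0,-0.038,0.011,0,1],
    [0,0,0,-0.038,0.011,0,1]
  ]
}}

```text
time: 4.15
tool_pos: [0.4166, 0.143, 0.2318]
tcp_rot: [2.053, 2.377, 0.002]
wrist_force: [0.6, 0.9, -0.7]
width: 1.002
grip_force: 0.0
```

```bash
python3 g.py .448 .0728 .1 .146
```

```text
t 4.15 p [0.4166 0.143  0.2318] h 0.1463 tilt [0.    0.001] q6 0.13 w 1.002 gf 0.0 F [ 0.6  0.9 -0.7]
az deg 0.02 then t [-0.074   0.0208  0.1318]
```

Emit:
{"api": "drive_tool", "payload": {
  "rows": [
    [0,0,0,-0.037,0.0104,0.03,0.8],
    [0,0,0,-0.037,0.0104,0.03,0.8],
    [0,0,0,0,0,0.036,0.8],
    [0,0,0,0,0,0.036,0.8],
    [0,0,0,0,0,0,0.8]
  ]
}}

```text
time: 4.57
tool_pos: [0.4372, 0.0831, 0.1014]
tcp_rot: [-2.05, -2.369, 0.015]
wrist_force: [-2.0, 0.1, -1.1]
width: 0.798
grip_force: 0.0
```

```bash
python3 g.py .448 .0728 .004 .146
```

```text
t 4.57 p [0.4372 0.0831 0.1014] h 0.1439 tilt [ 0.    -0.013] q6 -0.01 w 0.798 gf 0.0 F [-2.   0.1 -1.1]
az deg -0.12 then t [-0.0118  0.0092  0.0974]
```

Emit:
{"api": "drive_tool", "payload": {
  "rows": [
    [0,0,0,0,0,0,0.8],
    [0,0,0,0,0,0,0.8]
  ]
}}

```text
time: 4.73
tool_pos: [0.444, 0.0853, 0.1096]
tcp_rot: [2.052, 2.377, 0.002]
wrist_force: [1.4, -0.0, 0.4]
width: 0.799
grip_force: 0.0
```

```bash
python3 g.py .448 .0728 .004 .146
```

```text
t 4.73 p [0.444  0.0853 0.1096] h 0.1466 tilt [0.    0.002] q6 -0.01 w 0.799 gf 0.0 F [ 1.4 -0.   0.4]
az deg 0.03 then t [-0.0129  0.0021  0.1056]
```

Emit:
{"api": "drive_tool", "payload": {
  "rows": [
    [0,0,0,-0.0129,0.0021,0,0.8],
    [0,0,0,0,0,0.02,0.8],
    [0,0,0,0,0,0.02,0.8],
    [0,0,0,0,0,0.01,0.8],
    [0,0,0,0,0,0,0.8]
  ]
}}

```text
time: 5.15
tool_pos: [0.4467, 0.0728, 0.0581]
tcp_rot: [-2.052, -2.378, 0.001]
wrist_force: [-0.0, -0.0, 0.1]
width: 0.799
grip_force: 0.0
```

```bash
python3 g.py .448 .0728 .004 .146; python3 - <<'E'
from h import *
S=read_camera("scene");T=read_camera("top")
k=6;a=cv2.resize(S["color"][130:210,265:331,::-1],None,fx=k,fy=k);b=cv2.resize(T["color"][220:300,225:291,::-1],None,fx=k,fy=k)
cv2.imwrite("pics/std1.png",np.clip(np.hstack([a,b])*1.8,0,255).astype(np.uint8))
E
```

```text
t 5.15 p [0.4467 0.0728 0.0581] h 0.1471 tilt [ 0.    -0.001] q6 -0.04 w 0.799 gf 0.0 F [-0.  -0.   0.1]
az deg 0.06 then t [-0.0002  0.0013  0.0541]
```

View pics/std1.png

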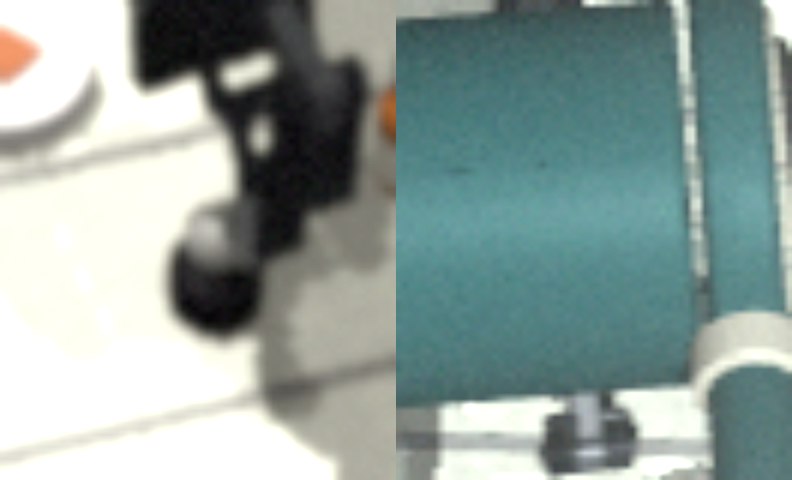

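```bash
python3 - <<'E'
from h import *
S=read_camera("scene")
for p in ((.482,.0778,.063),(.447,.0728,.058),(.448,.0728,.03),(.448,.0728,0)): print(p,(proj(S,np.array([p]))[0]-[265,130]+.5)*6)
E
```

```text
(0.482, 0.0778, 0.063) [265.23497025 249.43447055]
(0.447, 0.0728, 0.058) [215.18323386 177.83792234]
(0.448, 0.0728, 0.03) [214.82178892 237.11926072]
(0.448, 0.0728, 0) [213.49249189 294.96908893]
```

Emit:
{"api": "drive_tool", "payload": {
  "rows": [
    [0,0,0,0,0.001,0.015,0.8],
    [0,0,0,0,0,0.015,0.8],
    [0,0,0,0,0,0.013,0.8],
    [0,0,0,0,0,0.01,0.8],
    [0,0,0,0,0,0,0.8]
  ]
}}

```text
time: 5.72
tool_pos: [0.4472, 0.0726, 0.0042]
tcp_rot: [-2.052, -2.377, 0.002]
wrist_force: [-0.0, -0.3, 0.2]
width: 0.798
grip_force: 0.0
```

Emit:
{"api": "drive_tool", "payload": {
  "rows": [
    [0,0,0,0,0,0,0.6],
    [0,0,0,0,0,0,0.45],
    [0,0,0,0,0,0,0.3],
    [0,0,0,0,0,0,0.25],
    [0,0,0,0,0,0,0.25],
    [0,0,0,0,0,0,0.25]
  ],
  "force": 30
}}

```text
time: 6.22
tool_pos: [0.4491, 0.0727, 0.0063]
tcp_rot: [2.053, 2.377, 0.002]
wrist_force: [-1.5, -0.6, 6.7]
width: 0.359
grip_force: 29.6
```

```bash
python3 g.py .448 .0728 .004 .146
```

```text
t 6.22 p [0.4491 0.0727 0.0063] h 0.146 tilt [-0.     0.002] q6 -0.04 w 0.359 gf 29.6 F [-1.5 -0.6  6.7]
az deg 0.0 then t [ 0.0003 -0.001   0.0023]
```

Emit:
{"api": "drive_tool", "payload": {
  "rows": [
    [0,0,0,0,0,-0.01,0.25],
    [0,0,0,0,0,-0.02,0.25],
    [0,0,0,0,0,-0.02,0.25],
    [0,0,0,0,0,-0.025,0.25],
    [0,0,0,0,0,-0.025,0.25],
    [0,0,0,0,0,0,0.25]
  ]
}}

```text
time: 6.72
tool_pos: [0.452, 0.0729, 0.1108]
tcp_rot: [2.049, 2.372, 0.011]
wrist_force: [1.6, 0.3, -0.5]
width: 0.356
grip_force: 30.1
```

Emit:
{"api": "drive_tool", "payload": {
  "rows": [
    [0,0,0,-0.0118,0.0208,0,0.25],
    [0,0,0,-0.0118,0.0208,0,0.25],
    [0,0,0,-0.0118,0.0208,0,0.25],
    [0,0,0,-0.0118,0.0208,0,0.25],
    [0,0,0,-0.0118,0.0208,0,0.25],
    [0,0,0,-0.0118,0.0208,0,0.25],
    [0,0,0,-0.0118,0.0208,0,0.25],
    [0,0,0,0,0,0,0.25]
  ]
}}

```text
time: 7.38
tool_pos: [0.608, 0.0104, 0.1054]
tcp_rot: [2.053, 2.374, 0.003]
wrist_force: [1.0, 0.7, -0.3]
width: 0.352
grip_force: 30.1
```

```bash
python3 g.py .6277 .0033 .0633 .146
```

```text
t 7.38 p [0.608  0.0104 0.1054] h 0.1448 tilt [-0.001  0.004] q6 -0.17 w 0.352 gf 30.1 F [ 1.   0.7 -0.3]
az deg -0.07 then t [-0.0099  0.0184  0.0421]
```

Emit:
{"api": "drive_tool", "payload": {
  "rows": [
    [0,0,0,-0.005,0.0092,0,0.25],
    [0,0,0,-0.005,0.0092,0,0.25],
    [0,0,0,0,0,0.01,0.25],
    [0,0,0,0,0,0.012,0.25],
    [0,0,0,0,0,0.01,0.25],
    [0,0,0,0,0,0,0.25]
  ]
}}

```text
time: 7.88
tool_pos: [0.62, 0.0052, 0.0689]
tcp_rot: [-2.049, -2.374, 0.007]
wrist_force: [-0.7, -0.2, -1.2]
width: 0.356
grip_force: 30.1
```

```bash
python3 g.py .6277 .0033 .0633 .146; python3 - <<'E'
from h import *
S=read_camera("scene");T=read_camera("top")
k=5;a=cv2.resize(S["color"][210:300,250:330,::-1],None,fx=k,fy=k)
b=cv2.resize(T["color"][120:210,250:330,::-1],None,fx=k,fy=k)
cv2.imwrite("pics/std2.png",np.clip(np.hstack([a,b])*1.8,0,255).astype(np.uint8))
E
```

```text
t 7.88 p [0.62   0.0052 0.0689] h 0.1464 tilt [ 0.001 -0.007] q6 -0.18 w 0.356 gf 30.1 F [-0.7 -0.2 -1.2]
az deg 0.02 then t [-0.003   0.0074  0.0056]
```

View pics/std2.png

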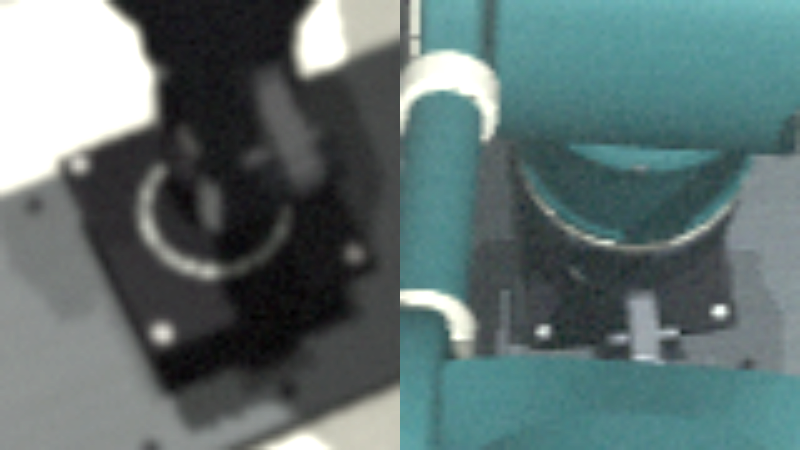

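Emit:
{"api": "drive_tool", "payload": {
  "rows": [
    [0,0,0,0,0,0,0.25],
    [0,0,0,0,0,0,0.25]
  ]
}}

```text
time: 8.15
tool_pos: [0.6239, 0.0049, 0.0735]
tcp_rot: [2.053, 2.377, 0.001]
wrist_force: [-0.5, -0.2, -1.1]
width: 0.352
grip_force: 30.1
```

```bash
python3 g.py .6277 .0033 .0633 .146
```

```text
t 8.15 p [0.6239 0.0049 0.0735] h 0.1463 tilt [-0.     0.001] q6 -0.18 w 0.352 gf 30.1 F [-0.5 -0.2 -1.1]
az deg 0.01 then t [-0.0021  0.0035  0.0102]
```

Emit:
{"api": "drive_tool", "payload": {
  "rows": [
    [0,0,0,-0.002,0.0035,0,0.25],
    [0,0,0,0,0,0.004,0.25],
    [0,0,0,0,0,0.003,0.25],
    [0,0,0,0,0,0.002,0.25],
    [0,0,0,0,0,0,0.25],
    [0,0,0,0,0,0,0.25]
  ]
}}

```text
time: 8.65
tool_pos: [0.6272, 0.0033, 0.0637]
tcp_rot: [-2.053, -2.377, 0.001]
wrist_force: [-0.1, -0.3, -1.1]
width: 0.357
grip_force: 30.1
```

```bash
python3 g.py .6277 .0033 .0633 .146
```

```text
t 8.65 p [0.6272 0.0033 0.0637] h 0.1461 tilt [ 0.    -0.001] q6 -0.18 w 0.357 gf 30.1 F [-0.1 -0.3 -1.1]
az deg 0.0 then t [-0.0001  0.0005  0.0004]
```

Lower until contact, then release.

Emit:
{"api": "drive_tool", "payload": {
  "rows": [
    [0,0,0,0,0,0.001,0.25],
    [0,0,0,0,0,0,0.25]
  ]
}}

```text
time: 8.82
tool_pos: [0.6274, 0.0033, 0.0634]
tcp_rot: [-2.053, -2.378, 0.0]
wrist_force: [-0.9, 0.5, 2.1]
width: 0.358
grip_force: 30.3
```

Emit:
{"api": "drive_tool", "payload": {
  "rows": [
    [0,0,0,0,0,0.001,0.25],
    [0,0,0,0,0,0,0.25]
  ]
}}

```text
time: 8.98
tool_pos: [0.6274, 0.0033, 0.0633]
tcp_rot: [-2.053, -2.378, 0.0]
wrist_force: [-2.9, 0.2, 7.4]
width: 0.35
grip_force: 30.8
```

Emit:
{"api": "drive_tool", "payload": {
  "rows": [
    [0,0,0,0,0,0.001,0.25],
    [0,0,0,0,0,0,0.25]
  ]
}}

```text
time: 9.15
tool_pos: [0.6275, 0.0033, 0.0633]
tcp_rot: [2.053, 2.378, -0.0]
wrist_force: [-6.0, 0.5, 13.0]
width: 0.353
grip_force: 31.2
```

Emit:
{"api": "drive_tool", "payload": {
  "rows": [
    [0,0,0,0,0,-0.0015,0.35],
    [0,0,0,0,0,0,0.45],
    [0,0,0,0,0,0,0.6],
    [0,0,0,0,0,0,0.75],
    [0,0,0,0,0,-0.01,0.8],
    [0,0,0,0,0,-0.02,0.8],
    [0,0,0,0,0,-0.04,0.8],
    [0,0,0,0,0,-0.04,0.8]
  ]
}}

```text
time: 9.82
tool_pos: [0.6255, 0.0034, 0.1718]
tcp_rot: [-2.051, -2.375, 0.005]
wrist_force: [0.7, -0.3, 1.7]
width: 0.803
grip_force: 0.0
```

Emit:
{"api": "drive_tool", "payload": {
  "rows": [
    [0,0,-7,0,0,-0.02,0.6],
    [0,0,-7,0,0,0,0.6],
    [0,0,-7,0,0,0,0.6],
    [0,0,-7,0,0,0,0.6],
    [0,0,-7,0,0,0,0.6],
    [0,0,-7,0,0,0,0.6],
    [0,0,-7,0,0,0,0.6],
    [0,0,-7,0,0,0,0.6]
  ]
}}

```text
time: 10.48
tool_pos: [0.6274, 0.0033, 0.193]
tcp_rot: [0.688, 3.065, 0.0]
wrist_force: [-0.1, 0.1, -0.2]
width: 0.601
grip_force: 0.0
```

Emit:
{"api": "drive_tool", "payload": {
  "rows": [
    [0,0,-7,0,0,0,0.6],
    [0,0,-7,0,0,0,0.6],
    [0,0,-7,0,0,0,0.6],
    [0,0,-7,0,0,0,0.6],
    [0,0,-2.5,0,0,0,0.6],
    [0,0,0,0,0,0,0.6]
  ]
}}

```text
time: 10.98
tool_pos: [0.6275, 0.0033, 0.193]
tcp_rot: [-0.135, 3.138, -0.0]
wrist_force: [0.4, 0.6, -0.1]
width: 0.601
grip_force: 0.0
```

```bash
python3 g.py .392 .2135 .2 1.655; sed -i 's/^near={.*/&\nimport sys\nnear["stdst"]=near["stage"]\nK=sys.argv[1:]\nif K: near={k:near[k] for k in K}/' m.py; cat > fs.py <<'E'
from h import *
S=read_camera("scene");T=read_camera("top")
for pic in(S,T):
  for d in masks_of(pic,"standard")[:2]:
    q=fit("standard",[(pic,d["mask"].astype(np.float32))],[.6277,.0033],.057,[0]); print(d["score"],d["bbox"],q.x.round(4),round(q.fun,3))
E
python3 fs.py
```

```text
t 10.98 p [0.6275 0.0033 0.193 ] h 1.6568 tilt [-0. -0.] q6 -1.69 w 0.601 gf 0.0 F [ 0.4  0.6 -0.1]
az deg 0.1 then t [ 0.217   0.2292 -0.007 ]
0.71 [283.0, 235.9, 301.3, 261.9] [0.6288 0.0028 0.1139] 0.054
0.69 [168.9, 277.9, 196.3, 299.8] [0.6277 0.0033 0.    ] 1.0
```

Emit:
{"api": "drive_tool", "payload": {
  "rows": [
    [0,0,0,0.0217,0.0229,0,0.6],
    [0,0,0,0.0217,0.0229,0,0.6],
    [0,0,0,0.0217,0.0229,0,0.6],
    [0,0,0,0.0217,0.0229,0,0.6],
    [0,0,0,0.0217,0.0229,0,0.6],
    [0,0,0,0.0217,0.0229,0,0.6],
    [0,0,0,0.0217,0.0229,0,0.6],
    [0,0,0,0.0217,0.0229,0,0.6]
  ]
}}

```text
time: 11.85
tool_pos: [0.4377, 0.1719, 0.1927]
tcp_rot: [-0.131, 3.138, 0.0]
wrist_force: [1.1, 0.5, 0.2]
width: 0.605
grip_force: 0.0
```

Emit:
{"api": "drive_tool", "payload": {
  "rows": [
    [0,0,0,0.0217,0.0229,0,0.6],
    [0,0,0,0.0217,0.0229,0,0.6],
    [0,0,0,0,0,0.02,0.6],
    [0,0,0,0,0,0.02,0.6],
    [0,0,0,0,0,0.02,0.6],
    [0,0,0,0,0,0,0.6],
    [0,0,0,0,0,0,0.6],
    [0,0,0,0,0,0,0.6]
  ]
}}

```text
time: 12.52
tool_pos: [0.3924, 0.2133, 0.1335]
tcp_rot: [-0.133, 3.138, 0.001]
wrist_force: [0.1, -0.0, 0.8]
width: 0.596
grip_force: 0.0
```

```bash
python3 g.py .392 .2135 .08 1.655
```

```text
t 12.52 p [0.3924 0.2133 0.1335] h 1.6552 tilt [-0.001  0.   ] q6 -1.21 w 0.596 gf 0.0 F [ 0.1 -0.   0.8]
az deg 0.01 then t [0.0004 0.0002 0.0535]
```

Emit:
{"api": "drive_tool", "payload": {
  "rows": [
    [0,0,0,0,0,0.015,0.6],
    [0,0,0,0,0,0.015,0.6],
    [0,0,0,0,0,0.015,0.6],
    [0,0,0,0,0,0.0085,0.6],
    [0,0,0,0,0,0,0.6],
    [0,0,0,0,0,0,0.6]
  ]
}}

```text
time: 13.02
tool_pos: [0.3923, 0.2132, 0.0797]
tcp_rot: [-0.133, 3.138, 0.0]
wrist_force: [-0.4, 0.8, 0.1]
width: 0.601
grip_force: 0.0
```

Emit:
{"api": "drive_tool", "payload": {
  "rows": [
    [0,0,0,0,0,0,0.4],
    [0,0,0,0,0,0,0.25],
    [0,0,0,0,0,0,0.15],
    [0,0,0,0,0,0,0.05],
    [0,0,0,0,0,0,0.05],
    [0,0,0,0,0,0,0.05]
  ],
  "force": 50
}}

```text
time: 13.52
tool_pos: [0.3925, 0.2134, 0.0798]
tcp_rot: [-0.134, 3.137, 0.001]
wrist_force: [-0.5, 0.4, 4.4]
width: 0.107
grip_force: 53.3
```

```bash
python3 g.py .392 .2135 .18 1.717; python3 - <<'E'
from h import *
st=np.array([.6275,.0034]);c,s=np.cos(.146),np.sin(.146)
T=read_camera("top");S=read_camera("scene")
for pic,uv in((T,(196,176)),(S,(392,200))):
    d=ray(pic,*uv,.087)[:2]-st; print("cam",d[0]*c+d[1]*s,-d[0]*s+d[1]*c)
for n,L in(("pin",.1),("lens",-.115),("lamp",-.2075)): print(n,(st+[-s*L,c*L]).round(4))
E
```

```text
t 13.52 p [0.3925 0.2134 0.0798] h 1.6559 tilt [-0.002  0.001] q6 -1.21 w 0.107 gf 53.3 F [-0.5  0.4  4.4]
az deg -3.5 then t [ 5.000e-04  1.000e-04 -1.002e-01]
cam -0.0037916250379142376 0.18579293302752245
cam -0.002600104793738088 0.1849438280424005
pin [0.613  0.1023]
lens [ 0.6442 -0.1104]
lamp [ 0.6577 -0.2019]
```

Emit:
{"api": "drive_tool", "payload": {
  "rows": [
    [0,0,0,0,0,-0.01,0.05],
    [0,0,0,0,0,-0.02,0.05],
    [0,0,0,0,0,-0.02,0.05],
    [0,0,0,0,0,-0.02,0.05],
    [0,0,-3.5,0,0,-0.01,0.05],
    [0,0,0,0,0,0,0.05],
    [0,0,0,0,0,0,0.05],
    [0,0,0,0,0,0,0.05]
  ]
}}

```text
time: 14.28
tool_pos: [0.3907, 0.2126, 0.1578]
tcp_rot: [0.227, -3.131, 0.001]
wrist_force: [-0.8, 0.7, -2.9]
width: 0.107
grip_force: 52.4
```

```bash
python3 g.py .613 .1023 .0918 1.72
```

```text
t 14.28 p [0.3907 0.2126 0.1578] h 1.7156 tilt [ 0.002 -0.001] q6 -1.27 w 0.107 gf 52.4 F [-0.8  0.7 -2.9]
az deg -0.25 then t [-0.2034 -0.1421  0.066 ]
```

Emit:
{"api": "drive_tool", "payload": {
  "rows": [
    [0,0,0,-0.0127,-0.0089,0,0.05],
    [0,0,0,-0.0254,-0.0177,0,0.05],
    [0,0,0,-0.0254,-0.0177,0,0.05],
    [0,0,0,-0.0254,-0.0177,0,0.05],
    [0,0,0,-0.0254,-0.0177,0,0.05],
    [0,0,0,-0.0254,-0.0177,0,0.05],
    [0,0,0,-0.0254,-0.0177,0,0.05],
    [0,0,0,-0.0254,-0.0177,0,0.05]
  ]
}}

```text
time: 14.95
tool_pos: [0.5994, 0.1083, 0.1566]
tcp_rot: [0.227, -3.129, 0.0]
wrist_force: [0.1, -0.3, -2.5]
width: 0.108
grip_force: 52.3
```

Emit:
{"api": "drive_tool", "payload": {
  "rows": [
    [0,0,0,-0.0127,-0.0089,0.01,0.05],
    [0,0,0,0,0,0.015,0.05],
    [0,0,0,0,0,0.015,0.05],
    [0,0,0,0,0,0.012,0.05],
    [0,0,0,0,0,0,0.05],
    [0,0,0,0,0,0,0.05],
    [0,0,0,0,0,0,0.05]
  ]
}}

```text
time: 15.53
tool_pos: [0.6133, 0.1027, 0.107]
tcp_rot: [0.229, -3.133, 0.0]
wrist_force: [0.8, -0.4, -2.4]
width: 0.108
grip_force: 52.3
```

```bash
python3 g.py .613 .1023 .0918 1.72
```

```text
t 15.53 p [0.6133 0.1027 0.107 ] h 1.717 tilt [ 0. -0.] q6 -1.59 w 0.108 gf 52.3 F [ 0.8 -0.4 -2.4]
az deg -0.17 then t [ 0.0004 -0.0003  0.0152]
```

Emit:
{"api": "drive_tool", "payload": {
  "rows": [
    [0,0,0,0,0,0.006,0.05],
    [0,0,0,0,0,0.005,0.05],
    [0,0,0,0,0,0.003,0.05],
    [0,0,0,0,0,0,0.05],
    [0,0,0,0,0,0,0.05]
  ]
}}

```text
time: 15.95
tool_pos: [0.6131, 0.1025, 0.0928]
tcp_rot: [0.229, -3.133, 0.0]
wrist_force: [0.1, 0.3, -2.0]
width: 0.103
grip_force: 52.3
```

Emit:
{"api": "drive_tool", "payload": {
  "rows": [
    [0,0,0,0,0,0.001,0.05],
    [0,0,0,0,0,0,0.05]
  ]
}}

```text
time: 16.12
tool_pos: [0.6135, 0.1025, 0.0921]
tcp_rot: [-0.229, 3.133, -0.0]
wrist_force: [0.2, 0.2, -2.3]
width: 0.109
grip_force: 52.3
```

Emit:
{"api": "drive_tool", "payload": {
  "rows": [
    [0,0,0,0,0,0.001,0.05],
    [0,0,0,0,0,0,0.05]
  ]
}}

```text
time: 16.28
tool_pos: [0.6139, 0.1026, 0.0919]
tcp_rot: [-0.229, 3.132, 0.0]
wrist_force: [-2.5, 0.8, 2.6]
width: 0.101
grip_force: 52.9
```

```bash
python3 g.py .613 .1023 .0918 1.72
```

```text
t 16.28 p [0.6139 0.1026 0.0919] h 1.7168 tilt [-0.001  0.   ] q6 -1.59 w 0.101 gf 52.9 F [-2.5  0.8  2.6]
az deg -0.18 then t [ 0.0009 -0.0001  0.0001]
```

Emit:
{"api": "drive_tool", "payload": {
  "rows": [
    [0,0,0,0,0,0,0.15],
    [0,0,0,0,0,0,0.3],
    [0,0,0,0,0,0,0.5],
    [0,0,0,0,0,0,0.5],
    [0,0,0,0,0,-0.01,0.5],
    [0,0,0,0,0,-0.03,0.5],
    [0,0,0,0,0,-0.04,0.5],
    [0,0,0,0,0,-0.03,0.5]
  ]
}}

```text
time: 16.95
tool_pos: [0.6137, 0.1025, 0.2037]
tcp_rot: [-0.229, 3.132, 0.0]
wrist_force: [1.6, 0.1, 0.5]
width: 0.499
grip_force: 0.0
```

Emit:
{"api": "drive_tool", "payload": {
  "rows": [
    [0,0,-6.8,0,0,0,0.6],
    [0,0,-6.8,0,0,0,0.6],
    [0,0,-6.7,0,0,0,0.6],
    [0,0,-6.7,0,0,0,0.6],
    [0,0,0,0,0,0,0.6]
  ]
}}

```text
time: 17.37
tool_pos: [0.6136, 0.1024, 0.202]
tcp_rot: [-0.958, 2.991, -0.0]
wrist_force: [0.3, 0.4, 1.2]
width: 0.598
grip_force: 0.0
```

```bash
python3 g.py .4285 -.0653 .061 2.188
```

```text
t 17.37 p [0.6136 0.1024 0.202 ] h 2.1909 tilt [-0.001 -0.   ] q6 -2.07 w 0.598 gf 0.0 F [0.3 0.4 1.2]
az deg 0.17 then t [ 0.248  -0.0297  0.141 ]
```

Emit:
{"api": "drive_tool", "payload": {
  "rows": [
    [0,0,0,0.031,-0.0037,0,0.6],
    [0,0,0,0.031,-0.0037,0,0.6],
    [0,0,0,0.031,-0.0037,0,0.6],
    [0,0,0,0.031,-0.0037,0,0.6],
    [0,0,0,0.031,-0.0037,0,0.6],
    [0,0,0,0.031,-0.0037,0,0.6],
    [0,0,0,0.031,-0.0037,0,0.6],
    [0,0,0,0.031,-0.0037,0,0.6]
  ]
}}

```text
time: 18.03
tool_pos: [0.4272, -0.066, 0.2015]
tcp_rot: [-0.949, 2.994, -0.001]
wrist_force: [1.0, -0.2, -0.3]
width: 0.598
grip_force: 0.0
```

Emit:
{"api": "drive_tool", "payload": {
  "rows": [
    [0,0,0,0,0,0.02,0.6],
    [0,0,0,0,0,0.03,0.6],
    [0,0,0,0,0,0.03,0.6],
    [0,0,0,0,0,0.01,0.6],
    [0,0,0,0,0,0,0.6],
    [0,0,0,0,0,0,0.6]
  ]
}}

```text
time: 18.53
tool_pos: [0.4284, -0.0652, 0.1114]
tcp_rot: [0.952, -2.993, -0.0]
wrist_force: [0.3, 0.1, 0.3]
width: 0.596
grip_force: 0.0
```

```bash
python3 g.py .4285 -.0653 .061 2.188; python3 - <<'E'
from h import *
S=read_camera("scene");T=read_camera("top")
k=6
def d(im,pic,u0,v0,n,p,z,col):
    for P in M[n]:
        q=(proj(pic,pose(p,P,z))+.5-[u0,v0])*k; cv2.polylines(im,[cv2.convexHull(q.astype(np.int32))],True,col,1)
a=np.clip(cv2.resize(S["color"][135:215,195:265,::-1],None,fx=k,fy=k)*1.8,0,255).astype(np.uint8); d(a,S,195,135,"diffuser",[.4285,-.0653,.617],0,(0,0,255))
b=np.clip(cv2.resize(S["color"][190:270,310:370,::-1],None,fx=k,fy=k)*1.8,0,255).astype(np.uint8); d(b,S,310,190,"pinhole",[.613,.1023,.149],.012,(0,0,255))
cv2.imwrite("pics/dif1.png",np.hstack([a,b]))
for n,p,z in(("pinhole",[.613,.1023],.012),):
  for pic in(S,T):
    for m in masks_of(pic,n)[:3]:
      q=fit(n,[(pic,m["mask"].astype(np.float32))],p,z,[.149]); print(m["score"].__round__(2),m["bbox"],q.x.round(4),round(q.fun,3))
E
```

```text
t 18.53 p [ 0.4284 -0.0652  0.1114] h 2.1869 tilt [0.001 0.   ] q6 -2.4 w 0.596 gf 0.0 F [0.3 0.1 0.3]
az deg -0.06 then t [-0.     -0.0002  0.0504]
0.91 [393.4, 84.2, 415.9, 140.4] [0.613  0.1023 0.149 ] 1.0
0.72 [328.8, 195.9, 363.0, 255.1] [0.6136 0.1025 0.1371] 0.056
0.81 [231.3, 153.3, 256.6, 189.9] [0.6116 0.1012 0.1356] 0.062
0.64 [113.4, 271.9, 151.8, 299.7] [0.613  0.1023 0.149 ] 1.0
```

View pics/dif1.png

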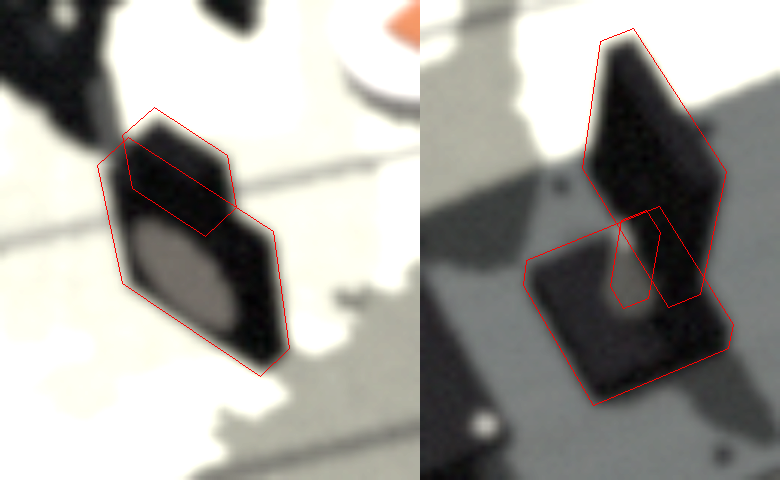

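Emit:
{"api": "drive_tool", "payload": {
  "rows": [
    [0,0,0,0,0,0.015,0.6],
    [0,0,0,0,0,0.015,0.6],
    [0,0,0,0,0,0.013,0.6],
    [0,0,0,0,0,0.0075,0.6],
    [0,0,0,0,0,0,0.6],
    [0,0,0,0,0,0,0.6]
  ]
}}

```text
time: 19.23
tool_pos: [0.4287, -0.0652, 0.061]
tcp_rot: [-0.954, 2.993, -0.0]
wrist_force: [0.2, 0.2, 0.3]
width: 0.601
grip_force: 0.0
```

Emit:
{"api": "drive_tool", "payload": {
  "rows": [
    [0,0,0,0,0,0,0.45],
    [0,0,0,0,0,0,0.3],
    [0,0,0,0,0,0,0.2],
    [0,0,0,0,0,0,0.1],
    [0,0,0,0,0,0,0.08],
    [0,0,0,0,0,0,0.08]
  ],
  "force": 40
}}

```text
time: 19.73
tool_pos: [0.4291, -0.0654, 0.0614]
tcp_rot: [-0.954, 2.992, -0.001]
wrist_force: [-1.5, 0.3, 6.3]
width: 0.159
grip_force: 40.2
```

Emit:
{"api": "drive_tool", "payload": {
  "rows": [
    [0,0,0,0,0,-0.01,0.08],
    [0,0,0,0,0,-0.025,0.08],
    [0,0,0,0,0,-0.03,0.08],
    [0,0,0,0,0,-0.035,0.08],
    [0,0,0,0,0,-0.03,0.08],
    [0,0,0,0,0,-0.01,0.08],
    [0,0,0,0,0,0,0.08],
    [0,0,0,0,0,0,0.08]
  ]
}}

```text
time: 20.4
tool_pos: [0.428, -0.0652, 0.2001]
tcp_rot: [-0.954, 2.993, -0.0]
wrist_force: [-0.7, 0.3, -1.5]
width: 0.156
grip_force: 39.4
```

```bash
python3 g.py .658 -.202 .2 1.72
```

```text
t 20.4 p [ 0.428  -0.0652  0.2001] h 2.1882 tilt [-0. -0.] q6 -2.4 w 0.156 gf 39.4 F [-0.7  0.3 -1.5]
az deg 26.82 then t [-2.071e-01 -1.695e-01  1.000e-04]
```

Emit:
{"api": "drive_tool", "payload": {
  "rows": [
    [0,0,6.7,0,0,0,0.08],
    [0,0,6.7,0,0,0,0.08],
    [0,0,6.7,0,0,0,0.08],
    [0,0,6.7,0,0,0,0.08],
    [0,0,0,-0.0115,-0.0095,0,0.08],
    [0,0,0,-0.023,-0.019,0,0.08],
    [0,0,0,-0.023,-0.019,0,0.08],
    [0,0,0,-0.023,-0.019,0,0.08]
  ]
}}

```text
time: 21.07
tool_pos: [0.5166, -0.1189, 0.1968]
tcp_rot: [0.235, -3.127, -0.003]
wrist_force: [0.4, 0.1, -0.7]
width: 0.156
grip_force: 39.3
```

Emit:
{"api": "drive_tool", "payload": {
  "rows": [
    [0,0,0,-0.023,-0.019,0,0.08],
    [0,0,0,-0.023,-0.019,0,0.08],
    [0,0,0,-0.023,-0.019,0,0.08],
    [0,0,0,-0.023,-0.019,0,0.08],
    [0,0,0,-0.023,-0.019,0,0.08],
    [0,0,0,-0.0115,-0.0095,0,0.08],
    [0,0,0,0,0,0,0.08],
    [0,0,0,0,0,0,0.08]
  ]
}}

```text
time: 21.73
tool_pos: [0.6568, -0.2031, 0.1963]
tcp_rot: [0.233, -3.127, -0.004]
wrist_force: [-0.8, 0.8, -1.4]
width: 0.159
grip_force: 39.3
```

```bash
python3 g.py .658 -.202 .2 1.72; cat > vd.py <<'E'
from h import *
import sys
zt=float(sys.argv[1]); x,y=map(float,sys.argv[2:4])
S=read_camera("scene");T=read_camera("top");k=5;out=[]
for pic,u0,v0,w,h in((S,120,195,80,110),(T,370,90,80,110)):
    im=np.clip(cv2.resize(pic["color"][v0:v0+h,u0:u0+w,::-1],None,fx=k,fy=k,interpolation=cv2.INTER_CUBIC)*1.8,0,255).astype(np.uint8)
    for P in M["diffuser"]:
        q=(proj(pic,pose([x,y,.149],P,zt))+.5-[u0,v0])*k; cv2.polylines(im,[cv2.convexHull(q.astype(np.int32))],True,(0,0,255),1)
    out.append(im)
cv2.imwrite(sys.argv[4],np.hstack(out))
E
python3 vd.py .139 .658 -.202 pics/dl1.png
```

```text
t 21.73 p [ 0.6568 -0.2031  0.1963] h 1.7198 tilt [0.006 0.003] q6 -2.06 w 0.159 gf 39.3 F [-0.8  0.8 -1.4]
az deg -0.01 then t [-0.0013  0.001  -0.0037]
```

View pics/dl1.png

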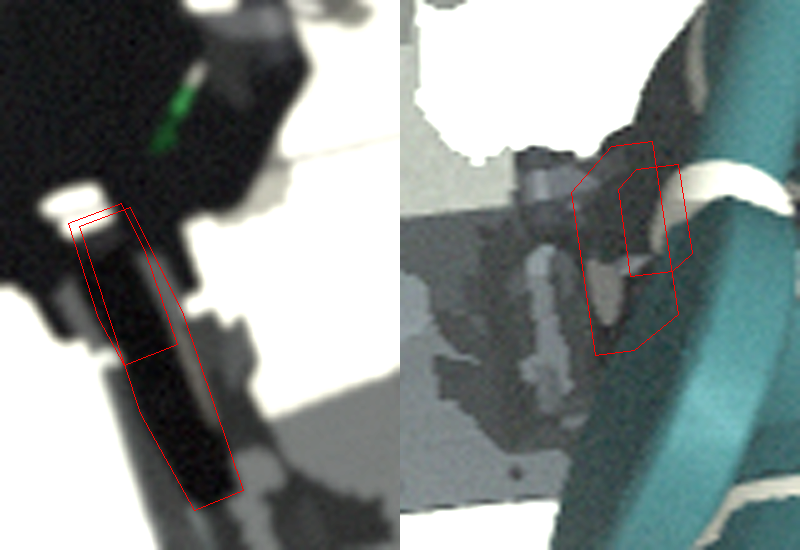

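Emit:
{"api": "drive_tool", "payload": {
  "rows": [
    [0,0,0,-0.001,0.001,0.01,0.08],
    [0,0,0,0,0,0.01,0.08],
    [0,0,0,0,0,0,0.08],
    [0,0,0,0,0,0,0.08],
    [0,0,0,0,0,0,0.08]
  ]
}}

```text
time: 22.25
tool_pos: [0.6589, -0.202, 0.1802]
tcp_rot: [0.235, -3.132, -0.0]
wrist_force: [-0.5, -0.1, -1.1]
width: 0.156
grip_force: 39.3
```

```bash
python3 g.py .658 -.202 .1184 1.72
```

```text
t 22.25 p [ 0.6589 -0.202   0.1802] h 1.7206 tilt [0.001 0.   ] q6 -2.05 w 0.156 gf 39.3 F [-0.5 -0.1 -1.1]
az deg 0.03 then t [0.0009 0.0002 0.0618]
```

Emit:
{"api": "drive_tool", "payload": {
  "rows": [
    [0,0,0,0.0008,0,0.006,0.08],
    [0,0,0,0,0,0.006,0.08],
    [0,0,0,0,0,0.006,0.08],
    [0,0,0,0,0,0,0.08],
    [0,0,0,0,0,0,0.08]
  ]
}}

```text
time: 22.67
tool_pos: [0.6579, -0.2023, 0.1614]
tcp_rot: [0.235, -3.131, -0.001]
wrist_force: [-0.7, 0.4, -0.5]
width: 0.151
grip_force: 39.3
```

Emit:
{"api": "drive_tool", "payload": {
  "rows": [
    [0,0,0,0,0,0.005,0.08],
    [0,0,0,0,0,0.005,0.08],
    [0,0,0,0,0,0,0.08],
    [0,0,0,0,0,0,0.08]
  ]
}}

```text
time: 23.0
tool_pos: [0.6581, -0.2023, 0.1517]
tcp_rot: [0.235, -3.132, -0.001]
wrist_force: [-0.4, -0.1, -1.2]
width: 0.154
grip_force: 39.3
```

Emit:
{"api": "drive_tool", "payload": {
  "rows": [
    [0,0,0,0,0,0.006,0.08],
    [0,0,0,0,0,0.006,0.08],
    [0,0,0,0,0,0,0.08],
    [0,0,0,0,0,0,0.08]
  ]
}}

```text
time: 23.33
tool_pos: [0.6579, -0.2023, 0.1395]
tcp_rot: [0.234, -3.131, -0.001]
wrist_force: [-0.3, 0.7, -1.6]
width: 0.156
grip_force: 39.3
```

Emit:
{"api": "drive_tool", "payload": {
  "rows": [
    [0,0,0,0,0,0.006,0.08],
    [0,0,0,0,0,0.006,0.08],
    [0,0,0,0,0,0.006,0.08],
    [0,0,0,0,0,0,0.08],
    [0,0,0,0,0,0,0.08]
  ]
}}

```text
time: 23.75
tool_pos: [0.6579, -0.2022, 0.1214]
tcp_rot: [0.235, -3.131, -0.001]
wrist_force: [-0.4, 0.4, -1.0]
width: 0.157
grip_force: 39.3
```

Emit:
{"api": "drive_tool", "payload": {
  "rows": [
    [0,0,0,0,0,0.002,0.08],
    [0,0,0,0,0,0,0.08],
    [0,0,0,0,0,0,0.08]
  ]
}}

```text
time: 24.0
tool_pos: [0.6587, -0.2025, 0.1207]
tcp_rot: [-0.235, 3.133, -0.0]
wrist_force: [-0.1, -0.3, -0.8]
width: 0.151
grip_force: 39.3
```

Emit:
{"api": "drive_tool", "payload": {
  "rows": [
    [0,0,0,0,0,0.001,0.08],
    [0,0,0,0,0,0,0.08]
  ]
}}

```text
time: 24.17
tool_pos: [0.6586, -0.2025, 0.1196]
tcp_rot: [-0.235, 3.133, -0.0]
wrist_force: [0.2, 0.9, -0.7]
width: 0.156
grip_force: 39.3
```

Emit:
{"api": "drive_tool", "payload": {
  "rows": [
    [0,0,0,0,0,0.001,0.08],
    [0,0,0,0,0,0,0.08]
  ]
}}

```text
time: 24.33
tool_pos: [0.6586, -0.2025, 0.1185]
tcp_rot: [-0.235, 3.133, -0.0]
wrist_force: [0.1, -0.8, -0.3]
width: 0.157
grip_force: 39.3
```

Emit:
{"api": "drive_tool", "payload": {
  "rows": [
    [0,0,0,0,0,0.001,0.08],
    [0,0,0,0,0,0,0.08]
  ]
}}

```text
time: 24.5
tool_pos: [0.6587, -0.2025, 0.1185]
tcp_rot: [-0.235, 3.132, -0.0]
wrist_force: [-1.6, 0.1, 3.4]
width: 0.156
grip_force: 39.9
```

Emit:
{"api": "drive_tool", "payload": {
  "rows": [
    [0,0,0,0,0,0.001,0.08],
    [0,0,0,0,0,0,0.08]
  ]
}}

```text
time: 24.67
tool_pos: [0.6588, -0.2026, 0.1185]
tcp_rot: [-0.235, 3.132, -0.001]
wrist_force: [-3.0, 1.8, 8.2]
width: 0.157
grip_force: 40.7
```

Emit:
{"api": "drive_tool", "payload": {
  "rows": [
    [0,0,0,0,0,-0.002,0.2],
    [0,0,0,0,0,0,0.3],
    [0,0,0,0,0,0,0.4],
    [0,0,0,0,0,0,0.4],
    [0,0,0,0,0,-0.01,0.4],
    [0,0,0,0,0,-0.03,0.4],
    [0,0,0,0,0,-0.04,0.4],
    [0,0,0,0,0,-0.01,0.4]
  ]
}}

```text
time: 25.33
tool_pos: [0.6617, -0.2035, 0.2161]
tcp_rot: [-0.234, 3.124, -0.006]
wrist_force: [0.4, -0.4, 1.5]
width: 0.4
grip_force: 0.0
```

Emit:
{"api": "drive_tool", "payload": {
  "rows": [
    [0,0,6.6,0,0,0,0.6],
    [0,0,6.6,0,0,0,0.6],
    [0,0,6.6,0,0,0,0.6],
    [0,0,6.6,0,0,0,0.6],
    [0,0,0,0,0,0,0.6]
  ]
}}

```text
time: 25.75
tool_pos: [0.6589, -0.2026, 0.2094]
tcp_rot: [0.491, 3.102, -0.0]
wrist_force: [0.6, 0.3, -0.1]
width: 0.6
grip_force: 0.0
```

```bash
python3 g.py .385 -.2417 .095 1.256; python3 - <<'E'
from h import *
T=read_camera("top"); print("green foot",ray(T,401,250,.01))
E
```

```text
t 25.75 p [ 0.6589 -0.2026  0.2094] h 1.2567 tilt [-0.001 -0.   ] q6 -1.59 w 0.6 gf 0.0 F [ 0.6  0.3 -0.1]
az deg 0.04 then t [ 0.2483 -0.122   0.1144]
green foot [ 0.47283645 -0.2157265   0.01      ]
```

Emit:
{"api": "drive_tool", "payload": {
  "rows": [
    [0,0,0,0.014,-0.0068,0,0.6],
    [0,0,0,0.0276,-0.0136,0,0.6],
    [0,0,0,0.0276,-0.0136,0,0.6],
    [0,0,0,0.0276,-0.0136,0,0.6],
    [0,0,0,0.0276,-0.0136,0,0.6],
    [0,0,0,0.0276,-0.0136,0,0.6],
    [0,0,0,0.0276,-0.0136,0,0.6],
    [0,0,0,0.0276,-0.0136,0,0.6]
  ]
}}

```text
time: 26.47
tool_pos: [0.4288, -0.2362, 0.2088]
tcp_rot: [0.481, 3.104, -0.001]
wrist_force: [-0.4, -0.8, -0.5]
width: 0.599
grip_force: 0.0
```

Emit:
{"api": "drive_tool", "payload": {
  "rows": [
    [0,0,0,0.0276,-0.0136,0,0.6],
    [0,0,0,0.0136,-0.0068,0,0.6],
    [0,0,0,0,0,0.02,0.6],
    [0,0,0,0,0,0.03,0.6],
    [0,0,0,0,0,0.01,0.6],
    [0,0,0,0,0,0,0.6],
    [0,0,0,0,0,0,0.6],
    [0,0,0,0,0,0,0.6]
  ]
}}

```text
time: 27.13
tool_pos: [0.3857, -0.2434, 0.1498]
tcp_rot: [0.485, 3.102, -0.001]
wrist_force: [-0.9, -0.0, 0.4]
width: 0.602
grip_force: 0.0
```

```bash
python3 g.py .385 -.2417 .095 1.256; python3 vd.py .057 .6587 -.2025 pics/dl2.png; python3 - <<'E'
from h import *
S=read_camera("scene");T=read_camera("top");k=5
a=np.clip(cv2.resize(S["color"][110:220,80:170,::-1],None,fx=k,fy=k)*1.8,0,255).astype(np.uint8)
for P in M["lens"]: cv2.polylines(a,[cv2.convexHull(((proj(S,pose([.385,-.2417,-.315],P))+.5-[80,110])*k).astype(np.int32))],True,(0,0,255),1)
b=cv2.imread("pics/dl2.png"); cv2.imwrite("pics/dl3.png",np.hstack([a,b[:,:350]]))
E
```

```text
t 27.13 p [ 0.3857 -0.2434  0.1498] h 1.2607 tilt [-0.002 -0.   ] q6 -1.88 w 0.602 gf 0.0 F [-0.9 -0.   0.4]
az deg 0.27 then t [0.0012 0.0014 0.0548]
```

View pics/dl3.png

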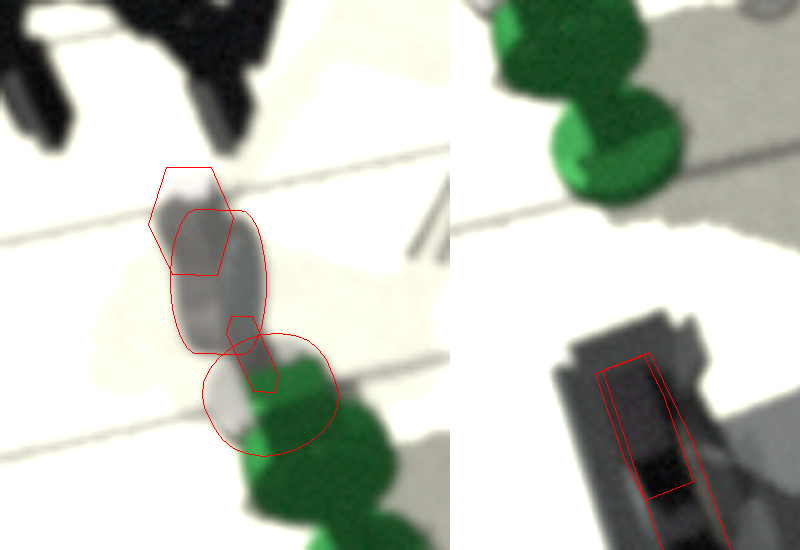

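Emit:
{"api": "drive_tool", "payload": {
  "rows": [
    [0,0,0,0.001,0.001,0.012,0.6],
    [0,0,0,0,0,0.015,0.6],
    [0,0,0,0,0,0.015,0.6],
    [0,0,0,0,0,0.01,0.6],
    [0,0,0,0,0,0.002,0.6],
    [0,0,0,0,0,0,0.6],
    [0,0,0,0,0,0,0.6]
  ]
}}

```text
time: 27.92
tool_pos: [0.3844, -0.242, 0.0951]
tcp_rot: [0.487, 3.103, -0.001]
wrist_force: [0.4, 0.2, -0.2]
width: 0.598
grip_force: 0.0
```

Emit:
{"api": "drive_tool", "payload": {
  "rows": [
    [0,0,0,0,0,0,0.45],
    [0,0,0,0,0,0,0.35],
    [0,0,0,0,0,0,0.22],
    [0,0,0,0,0,0,0.12],
    [0,0,0,0,0,0,0.1],
    [0,0,0,0,0,0,0.1]
  ],
  "force": 60
}}

```text
time: 28.42
tool_pos: [0.3846, -0.2419, 0.0953]
tcp_rot: [0.487, 3.102, -0.0]
wrist_force: [-0.2, 1.7, 3.9]
width: 0.176
grip_force: 59.4
```

Emit:
{"api": "drive_tool", "payload": {
  "rows": [
    [0,0,0,0,0,-0.01,0.1],
    [0,0,0,0,0,-0.02,0.1],
    [0,0,0,0,0,-0.03,0.1],
    [0,0,0,0,0,-0.03,0.1],
    [0,0,0,0,0,-0.03,0.1],
    [0,0,0,0,0,-0.015,0.1],
    [0,0,0,0,0,0,0.1],
    [0,0,0,0,0,0,0.1]
  ]
}}

```text
time: 29.08
tool_pos: [0.384, -0.2419, 0.23]
tcp_rot: [0.487, 3.103, -0.001]
wrist_force: [1.1, 0.4, -2.4]
width: 0.177
grip_force: 58.8
```

```bash
python3 g.py .6445 -.1103 .107 1.72
```

```text
t 29.08 p [ 0.384  -0.2419  0.23  ] h 1.2595 tilt [-0.001 -0.001] q6 -1.88 w 0.177 gf 58.8 F [ 1.1  0.4 -2.4]
az deg -26.38 then t [-0.2772  0.0914  0.123 ]
```

Emit:
{"api": "drive_tool", "payload": {
  "rows": [
    [0,0,-6.6,0,0,-0.01,0.1],
    [0,0,-6.6,0,0,-0.01,0.1],
    [0,0,-6.6,0,0,-0.01,0.1],
    [0,0,-6.6,0,0,0,0.1],
    [0,0,0,-0.0154,0.0051,0,0.1],
    [0,0,0,-0.0308,0.0102,0,0.1],
    [0,0,0,-0.0308,0.0102,0,0.1],
    [0,0,0,-0.0308,0.0102,0,0.1]
  ]
}}

```text
time: 29.75
tool_pos: [0.4845, -0.1892, 0.2564]
tcp_rot: [0.233, -3.128, -0.003]
wrist_force: [-0.1, -0.5, -2.4]
width: 0.176
grip_force: 58.7
```

Emit:
{"api": "drive_tool", "payload": {
  "rows": [
    [0,0,0,-0.0308,0.0102,0,0.1],
    [0,0,0,-0.0308,0.0102,0,0.1],
    [0,0,0,-0.0308,0.0102,0,0.1],
    [0,0,0,-0.0308,0.0102,0,0.1],
    [0,0,0,-0.0308,0.0102,0,0.1],
    [0,0,0,-0.0154,0.0051,0,0.1],
    [0,0,0,0,0,0,0.1],
    [0,0,0,0,0,0,0.1]
  ]
}}

```text
time: 30.42
tool_pos: [0.6431, -0.1088, 0.2557]
tcp_rot: [0.237, -3.126, -0.002]
wrist_force: [-0.7, 0.5, -2.9]
width: 0.177
grip_force: 58.7
```

```bash
python3 g.py .6445 -.1103 .107 1.72
```

```text
t 30.42 p [ 0.6431 -0.1088  0.2557] h 1.7218 tilt [0.006 0.002] q6 -1.93 w 0.177 gf 58.7 F [-0.7  0.5 -2.9]
az deg 0.11 then t [-0.0011 -0.0017  0.1487]
```

Emit:
{"api": "drive_tool", "payload": {
  "rows": [
    [0,0,0,0,-0.001,0.015,0.1],
    [0,0,0,0,0,0.025,0.1],
    [0,0,0,0,0,0.03,0.1],
    [0,0,0,0,0,0.03,0.1],
    [0,0,0,0,0,0.02,0.1],
    [0,0,0,0,0,0.012,0.1],
    [0,0,0,0,0,0,0.1],
    [0,0,0,0,0,0,0.1]
  ]
}}

```text
time: 31.08
tool_pos: [0.6432, -0.111, 0.1267]
tcp_rot: [0.233, -3.131, -0.001]
wrist_force: [-0.4, -0.1, -1.3]
width: 0.175
grip_force: 58.6
```

```bash
python3 g.py .6445 -.1103 .107 1.72
```

```text
t 31.08 p [ 0.6432 -0.111   0.1267] h 1.7196 tilt [0.002 0.001] q6 -1.93 w 0.175 gf 58.6 F [-0.4 -0.1 -1.3]
az deg -0.02 then t [-0.0014  0.0005  0.0197]
```

Emit:
{"api": "drive_tool", "payload": {
  "rows": [
    [0,0,0,0,0,0.007,0.1],
    [0,0,0,0,0,0.007,0.1],
    [0,0,0,0,0,0.004,0.1],
    [0,0,0,0,0,0.002,0.1],
    [0,0,0,0,0,0,0.1],
    [0,0,0,0,0,0,0.1]
  ]
}}

```text
time: 31.58
tool_pos: [0.6448, -0.1105, 0.1078]
tcp_rot: [-0.235, 3.132, -0.0]
wrist_force: [-0.7, 0.6, -2.6]
width: 0.177
grip_force: 58.7
```

Emit:
{"api": "drive_tool", "payload": {
  "rows": [
    [0,0,0,0,0,0.001,0.1],
    [0,0,0,0,0,0,0.1]
  ]
}}

```text
time: 31.75
tool_pos: [0.645, -0.1106, 0.1073]
tcp_rot: [-0.235, 3.132, -0.0]
wrist_force: [-0.3, 0.2, 0.6]
width: 0.177
grip_force: 59.0
```

```bash
python3 g.py .6445 -.1103 .107 1.72
```

```text
t 31.75 p [ 0.645  -0.1106  0.1073] h 1.7204 tilt [-0.001 -0.   ] q6 -1.93 w 0.177 gf 59.0 F [-0.3  0.2  0.6]
az deg 0.02 then t [0.0005 0.0003 0.0003]
```

Contact; press slightly, release, rise and move clear.

Emit:
{"api": "drive_tool", "payload": {
  "rows": [
    [0,0,0,0,0,0.0005,0.1],
    [0,0,0,0,0,0,0.22],
    [0,0,0,0,0,0,0.35],
    [0,0,0,0,0,0,0.5],
    [0,0,0,0,0,0,0.5],
    [0,0,0,0,0,-0.01,0.5],
    [0,0,0,0,0,-0.03,0.5],
    [0,0,0,0,0,-0.04,0.5]
  ]
}}

```text
time: 32.42
tool_pos: [0.6414, -0.1099, 0.1826]
tcp_rot: [0.234, -3.124, -0.004]
wrist_force: [0.5, -0.2, 0.1]
width: 0.499
grip_force: 0.0
```

Emit:
{"api": "drive_tool", "payload": {
  "rows": [
    [0,0,0,0,0,-0.04,0.5],
    [0,0,0,0,0,-0.01,0.5],
    [0,0,0,0.035,0,0,0.5],
    [0,0,0,0.035,0,0,0.5],
    [0,0,0,0.035,0,0,0.5],
    [0,0,0,0.035,0,0,0.5],
    [0,0,0,0.035,0,0,0.5],
    [0,0,0,0,0,0,0.5]
  ]
}}

```text
time: 33.08
tool_pos: [0.4656, -0.1366, 0.2355]
tcp_rot: [0.232, -3.129, -0.001]
wrist_force: [0.1, 0.0, 0.1]
width: 0.497
grip_force: 0.0
```

Emit:
{"api": "drive_tool", "payload": {
  "rows": [
    [0,0,0,0,0.04,0,0.5],
    [0,0,0,0,0.04,0,0.5],
    [0,0,0,0,0.04,0,0.5],
    [0,0,0,0,0.04,0,0.5],
    [0,0,0,0,0.04,0,0.5],
    [0,0,0,0,0.04,0,0.5],
    [0,0,0,0,0.04,0,0.5],
    [0,0,0,0,0.04,0,0.5]
  ]
}}

```text
time: 33.75
tool_pos: [0.4236, 0.1819, 0.2371]
tcp_rot: [-0.234, 3.131, 0.001]
wrist_force: [1.2, 0.2, -0.0]
width: 0.499
grip_force: 0.0
```

Emit:
{"api": "drive_tool", "payload": {
  "rows": [
    [0,0,0,0,0.04,0,0.5],
    [0,0,0,0,0.04,0,0.5],
    [0,0,0,0,0.04,0,0.5],
    [0,0,0,0,0.04,0,0.5],
    [0,0,0,0,0.04,0,0.5],
    [0,0,0,0,0.04,0,0.5],
    [0,0,0,0,0,0,0.5],
    [0,0,0,0,0,0,0.5]
  ]
}}

```text
time: 34.42
tool_pos: [0.3875, 0.4193, 0.2362]
tcp_rot: [-0.24, 3.132, 0.0]
wrist_force: [1.1, -0.9, 0.2]
width: 0.498
grip_force: 0.0
```

```bash
python3 g.py; python3 - <<'E'
from h import *
S=read_camera("scene");T=read_camera("top")
out=[]
P0={"diffuser":([.6583,-.2022],.057),"lens":([.6447,-.1105],.012),"pinhole":([.613,.1023],.012),"standard":([.6277,.0033],.057),"stage":([.6277,.0033],.012),"dropper":([.4162,.149],0),"spare_post":([.417,-.1524],0)}
for n,(p,z) in P0.items():
  for pic in(S,T):
    e=(proj(pic,np.array([[*p,z+.04]]))[0])
    for m in masks_of(pic,n)[:4]:
      b=m["bbox"]
      if np.hypot((b[0]+b[2])/2-e[0],(b[1]+b[3])/2-e[1])<25:
        q=fit(n,[(pic,m["mask"].astype(np.float32))],p,z,[.149]); print(n,round(m["score"],2),q.x.round(4),round(q.fun,3)); break
a=S["color"][90:390,50:450,::-1]; cv2.imwrite("pics/fin.png",np.clip(cv2.resize(a,(800,600),interpolation=cv2.INTER_CUBIC)*1.7,0,255).astype(np.uint8))
E
```

```text
t 34.42 p [0.3875 0.4193 0.2362] h 1.7241 tilt [-0.  0.] q6 -0.94 w 0.498 gf 0.0 F [ 1.1 -0.9  0.2]
diffuser 0.89 [ 0.656  -0.2037  0.1498] 0.115
lens 0.83 [ 0.6473 -0.1101  0.1541] 0.047
lens 0.91 [ 0.644  -0.1119  0.1253] 0.044
pinhole 0.96 [0.6149 0.1022 0.1083] 0.067
standard 0.92 [0.6284 0.0042 0.261 ] 0.075
standard 0.79 [0.6262 0.0019 0.2214] 0.053
stage 0.94 [0.6292 0.0039 0.1308] 0.195
stage 0.77 [0.6265 0.0026 0.1594] 0.177
dropper 0.59 [0.4197 0.1491 0.0713] 0.155
dropper 0.42 [0.4158 0.1471 0.5772] 0.123
spare_post 0.5 [ 0.4184 -0.1521  0.2308] 0.168
spare_post 0.46 [ 0.4168 -0.1537  0.3479] 0.089
```

View pics/fin.png

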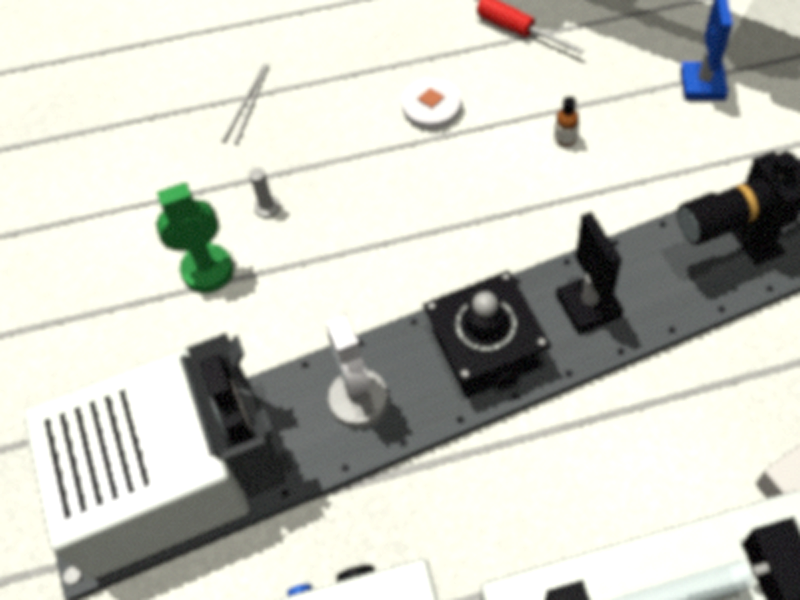

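```bash
python3 -c "
from workcell import workorder; print(workorder.finish_job())"
```

```text
the job is handed in; nothing more can be done
None
```

I handed the job in at about 34 s. The slide is home in the lamp slot, lens and pinhole stand square on the line, and the ball standard is centred on the stage. By the last camera check each is within a few mm of its place, and neither the dropper bottle nor the steel post shows any shift beyond measuring error; no verdict was returned.

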